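# Change a vegetable slicer from the fine comb to the coarse one

## Robot

A 6-joint arm with a two-finger parallel gripper is mounted at the origin on a cart in front of the work surface, level with it; the furniture and walls round the work are solid. World frame = base frame: x ahead of the robot, y to its left, z up, the work surface at z = 0. Lengths are in m, angles in rad, forces in N, time in s.
With the tool pointing down it reaches from about 0.25 to 0.725 m from the base axis. Payload 4 kg.
Tool frame: the origin (TCP) lies at the very end of the fingers, on their centre line; the grasp point (between the pads) lies 19 mm behind it; z points along the fingers, y is the line along which they close (so a half turn about z gives the same grasp; the last joint's range is limited). The gripper opens to 85 mm and grips with 20 to 120 N. Pads are 22 mm wide; open, the fingers measure 114 mm over their backs; the gripper's body (76 mm by 85 mm) begins 54 mm behind the grasp point. The pads swing forward as they close: fully open they stand 13 mm farther back than shut.
Start: joints at [1.226, 0.241, 0.005, 1.335, 0, 1.571], TCP at [0.169, 0.471, 0.231] pointing down, gripper open.
Joint ranges: [-2.72, 2.72], [-1.05, 1.87], [-1.09, 1.28], [-1.99, 2.15], [-1.42, 1.44], [-3.14, 3.14]. Speed limits (rad/s): [2.79, 2.79, 3.14, 3.14, 3.14, 3.14].

## Interface

Orientations are given as a unit quaternion [x, y, z, w].
In Python, from workcell import bot, vision, workorder gives the robot as it stands.
- The arm moves only by the shell command python3 -m creep 'ROWS' [OPENING]. ROWS is JSON, a list of rows, each a list of 2 entries, a list of its own where there are three numbers: the shift along the tool's x, y, z in mm, then the turn, a rotation vector about the tool's x, y, z in rad. In form: [[[dx, dy, dz], [wx, wy, wz]], ...]. A call has 1 to 12 rows; each row shifts and turns the commanded pose from where the row before left it, along the tool's axes as they then stand; what a row does not reach is not made up. A row lasts 1/8 s, in which the tool goes at most 62.5 mm and 10.7 degrees, less where a joint would pass 70% of its speed; a pose out of reach is approached as far as the arm can. A call is refused whole if a number of a shift passes 62.5 or a number of a turn 0.188, either way. A call with a gripper value outside its range is refused whole. OPENING is the finger opening in mm, from 0 to 85.4, set as the call begins (- or left out, the last holds). The fingers move at their own pace and stop on an object; the grip force is fixed at half the most. Time passes only in rows, so rows that do not move let the fingers close. It gives the time, the measured TCP pose, the force, the opening and the grip force at its end, in the units of the state.
- bot.get_obs(): the state, without advancing time (a new reading comes with each control period).
- vision.camera(name): name is "side" or "top"; returns a dict with "image" (420x560x3 uint8, blue, green, red), "z_map" (420x560 float32, m along the optical axis (not along the pixel's ray), 0 where there is no reading), "K" (3x3 intrinsics, pixels), "rvec" (rotation vector, rad) and "tvec" (3), from world to camera coordinates, as OpenCV has them. Camera axes: x right, y down, z forward; pixel columns grow to the right and rows downward; lengths in m; the calibration is good to about 2 mm. A picture is of the moment at which its call begins.
- workorder.job_done(): hands the job in; it is judged then, once.
Trained networks look in a picture, given as the dict that the camera call returned (one of the last four; its "shot" number tells which), for a name from the list of things; names that differ only in an ending like _2 or _b are one class to them, and where a whole thing is asked for, a point or a joint stands for the part that bears it (a point fixed in the world has none). Each returns a list of dicts, best first, with "score" (0 to 1); they miss things now and then, are a little off and sometimes report something else, mostly with a low value. They report only what shows in the picture. A call takes as long as a camera call.
- vision.spot_in(picture, query): "position" ([column, row] in pixels, amid what is visible of it).
- vision.place_of(picture, query): "position" ([column, row] in pixels: a listed point, or the origin of a listed thing).
The state is a dict: "clock": time; "joint_pos": joint angles; "joint_vel": joint speeds; "tau": joint torques, N m; "eef_pos": TCP position; "tool_rot": TCP orientation; "ft_force": force on the tool from outside, world axes, zero at the start; "ft_torque": the same for the moment, N m; "grip_width": finger opening in m; "grasp_force": force on a finger pad.
Only numpy, scipy, OpenCV 4.12 (cv2) and the standard library are available. Lean on these libraries where they do the work, as an engineer would, in place of code of your own. Each camera call takes 0.05 s, during which the arm holds its last target. There are 200 camera calls.

## Task

The vegetable slicer is set up with its fine comb and is wanted for coarse strips. Slide the orange lock open, draw the green comb cassette right out of the slicer, turn it end for end, teeth still up, so that the black, coarse-toothed edge lies towards the ribbed deck's free end (away from the handle), push it fully home and slide the lock shut again. Leave the other things on the worktop where they stand.

Things in the scene. Friction and masses are not known exactly. Their poses are not given: they have to be found in the camera images.
- slicer: Flat white and aluminium vegetable slicer, fast on the worktop by suction feet. Origin: at the worktop under the middle of its cassette tunnel; z up. y runs along its length: loop handle at -y (to -198 mm), free end at +115 mm. Rails at x = -60 to -50 and 50 to 60 mm, tops at 48 mm; nothing is higher than 51 mm. Only the -x side is worked on; the comb lying towards +y is the one in use
- mouth (a point): Middle of the tunnel's mouth, on the outer face of the -x rail (slicer x = -60 mm, z = 32 mm). The tunnel runs along the slicer's x: 55 mm wide, floor at z = 22 mm, roof at 42 mm. The mouth is flared over the rail's 10 mm: about 4 mm wider at each side, 2 mm at top and bottom
- far_stop (a point): Narrow opening in the +x rail (slicer x = 50 mm, z = 32 mm): it lets the cassette's end lug through and stops its shoulders. Fully home, the cassette's origin lies in the slicer's frame at x = -4 mm (against the stop; up to -7.5 mm passes the lock), y = 0, z = 22 mm, and a lug sticks out of the mouth to x = -100 mm
- cassette: Loose green comb cassette, 70 to 130 g. Body 108 mm long (x), 52 mm wide (y), 12.5 mm thick, 18 mm at its raised ends. Play in the tunnel: 1.5 mm each side, 2 mm in height. Origin: centre of its underside, z up through the teeth. At the start it is home with its x against the slicer's x (fine comb in use); at the end it is home with its x along the slicer's x (coarse comb in use)
- lug_a (a point): Middle of the grip lug at the cassette's +x end: 75 mm from its centre, 9 mm over its underside. Each end has such a lug: 22 mm wide, 14 mm thick, sticking out 42 mm from the body, so the cassette is 192 mm long over all and its ends are alike. At the start this lug sticks out of the mouth
- lug_b (a point): Middle of the like lug at the cassette's -x end
- coarse_comb (a point): Middle of the coarse comb, on top of the cassette: a black strip with 8 steel teeth along its +y edge, 19 mm from its centre and 18 mm over its underside. Along the -y edge runs the fine comb, a yellow strip with 21 teeth
- lock (a joint): Lock slide on the outer face of the mouth's rail, m: 0 = shut, its grey plate standing in front of the cassette's shoulder (from slicer y = 14 mm on) and holding it in; 0.026 = fully open, the way free. It opens along the slicer's +y, moves with about 1.5 N, stays where it is left, and cannot shut unless the cassette is home
- lock_thumb (a point): Middle of the lock's orange thumb piece, a block 24 mm long in the slicer's x, 16 mm wide in y, z = 23 to 50 mm; pinch it from above across y, or push it. In the slicer's frame: x = -84 mm, z = 36.5 mm, y = 62 mm when shut and 88 mm when open
- pepper_mill: Bystander, not to be disturbed: a dark brown wooden pepper mill, 58 mm across and 170 mm tall; origin: middle of its length and width, at its underside
- spice_b: Bystander, not to be disturbed: a round spice jar with a black cap, 41 mm across and 105 mm tall; origin: middle of its length and width, at its underside
- salt_shaker: Bystander, not to be disturbed: a salt shaker, 44 mm across and 90 mm tall, clear below and grey above; origin: middle of its length and width, at its underside
- honey_jar: Bystander, not to be disturbed: a honey jar with a dark lid, 65 mm across and 86 mm tall; origin: middle of its length and width, at its underside
- garlic: Bystander, not to be disturbed: a garlic bulb, about 50 mm across and 51 mm tall; origin: middle of its length and width, at its underside
- mug: Bystander, not to be disturbed: a green and white coffee mug standing upright, 90 mm across and 107 mm tall, 122 mm long with its handle, which reaches 61 mm from the origin along its own -y (the cup's middle is 16 mm along its +y); origin: middle of its length and width, at its underside
- rice_bowl: Bystander, not to be disturbed: a white bowl, 116 mm across and 51 mm tall; origin: middle of its length and width, at its underside

How it is judged:
By the outcome, as a careful person would: the job done as asked, in the order asked, and still so for the second after the job is handed in, with the robot touching nothing.
It also fails if it takes over 72 s, if anything falls off the work surface, if the arm or the gripper's body presses on something with over 40 N, if the wrist force passes 120 N, or if a joint passes its speed limit or range.

## Working session

There is one attempt and no reset: what is moved stays moved. The work goes in short steps, Python scripts to look and compute and a shell command to move; the robot and the scene stay as the last step left them, time stands still between calls to the robot, and variables do not carry over. Pictures are saved under pics/ and viewed, at most 10 in all, crops included, and the job is handed in when it is done.

```bash
ls; mkdir -p pics; cat > h.py <<'E'
import numpy as np, cv2
from workcell import bot, vision, workorder
def cam(p):
    R=cv2.Rodrigues(np.array(p["rvec"],float))[0]; return np.array(p["K"]),R,np.array(p["tvec"],float).ravel()
def onz(p,px,z):
    K,R,t=cam(p); d=R.T@np.linalg.inv(K)@np.array([px[0],px[1],1.]); c=-R.T@t
    return c+d*(z-c[2])/d[2]
def proj(p,X):
    K,R,t=cam(p); q=K@(R@np.array(X,float)+t); return q[:2]/q[2]
def depth(p,px):
    K,R,t=cam(p); z=p["z_map"][int(round(px[1])),int(round(px[0]))]
    return R.T@(np.linalg.inv(K)@np.array([px[0],px[1],1.])*z-t)
E
python3 - <<'E'
from h import *
np.set_printoptions(precision=4,suppress=True)
o=bot.get_obs(); print({k:np.round(v,3) for k,v in o.items()})
H=dict(slicer=0,mouth=.032,far_stop=.032,lug_a=.031,coarse_comb=.04,cassette=.022,lock_thumb=.0365,pepper_mill=0,spice_b=0,salt_shaker=0,honey_jar=0,garlic=0,mug=0,rice_bowl=0)
for n in("top","side"):
    p=vision.camera(n); cv2.imwrite(f"pics/{n}0.png",p["image"])
    K,R,t=cam(p);print(n,-R.T@t)
    for q,z in H.items():
        for r in vision.place_of(p,q)[:1]: print(q,round(r["score"],2),np.round(r["position"],1),onz(p,r["position"],z))
E
```

```text
pics
{'clock': np.float64(0.0), 'joint_pos': array([ 1.226,  0.241,  0.004,  1.335, -0.   ,  1.571]), 'joint_vel': array([-0.001,  0.   ,  0.002,  0.001, -0.001,  0.   ]), 'tau': array([ -0.   , -37.232,  25.241,   0.017,  -0.   ,  -0.   ]), 'eef_pos': array([0.169, 0.47 , 0.23 ]), 'tool_rot': array([ 0.172,  0.985, -0.001, -0.   ]), 'ft_force': array([-0.29 ,  0.313,  0.941]), 'ft_torque': array([ 0.013, -0.034, -0.062]), 'grasp_force': np.float64(0.0), 'grip_width': np.float64(0.086)}
top [ 0.3163 -0.1932  1.2209]
slicer 0.68 [215.4 189. ] [ 0.6241 -0.0641  0.    ]
mouth 0.94 [232.6 206.1] [ 0.573  -0.1067  0.032 ]
far_stop 0.69 [196.8 177. ] [ 0.6474 -0.0243  0.032 ]
lug_a 0.73 [188.6 177.1] [ 0.6483 -0.0048  0.031 ]
coarse_comb 0.79 [217.7 186.1] [ 0.6208 -0.0739  0.04  ]
cassette 0.6 [214.7 190.9] [ 0.614  -0.0647  0.022 ]
lock_thumb 0.52 [237.9 210. ] [ 0.5622 -0.119   0.0365]
pepper_mill 0.79 [287.9 194.8] [ 0.6014 -0.2384  0.    ]
spice_b 0.88 [200.6 119. ] [ 0.805  -0.0318  0.    ]
salt_shaker 0.73 [174.3 138.2] [0.7579 0.034  0.    ]
honey_jar 0.83 [151.9 165.3] [0.691  0.0892 0.    ]
garlic 0.51 [312.3 215.9] [ 0.5469 -0.2939  0.    ]
mug 0.59 [350.2 317.3] [ 0.306  -0.3661  0.    ]
side [ 0.1702 -0.8058  0.8206]
slicer 0.58 [282.8 179.5] [ 0.6097 -0.0607  0.    ]
mouth 0.62 [282.7 180.5] [ 0.5904 -0.0928  0.032 ]
far_stop 0.84 [287.5 157.2] [ 0.6469 -0.0213  0.032 ]
lug_a 0.97 [278.9 189.9] [ 0.5658 -0.1164  0.031 ]
coarse_comb 0.73 [292.1 170.8] [ 0.6252 -0.0809  0.04  ]
cassette 0.55 [283.5 174.1] [ 0.6097 -0.0639  0.022 ]
lock_thumb 0.61 [254.8 186.5] [ 0.5171 -0.081   0.0365]
pepper_mill 0.62 [317.6 226.3] [ 0.6    -0.2425 -0.    ]
salt_shaker 0.35 [310.7 141.1] [0.7606 0.0383 0.    ]
honey_jar 0.83 [283.2 139.4] [0.6957 0.0847 0.    ]
garlic 0.56 [311.5 250.8] [ 0.5476 -0.297   0.    ]
mug 0.86 [230.  323.6] [ 0.3079 -0.369   0.    ]
rice_bowl 0.67 [295.8 326.6] [ 0.4184 -0.4402  0.    ]
```

```bash
python3 - <<'E'
from h import *
a=cv2.imread("pics/top0.png");b=cv2.imread("pics/side0.png")
cv2.imwrite("pics/c1.png",cv2.resize(a[80:360,120:400],None,fx=2.1,fy=2.1,interpolation=cv2.INTER_CUBIC))
cv2.imwrite("pics/c2.png",cv2.resize(b[90:370,150:420],None,fx=2.1,fy=2.1,interpolation=cv2.INTER_CUBIC))
E
```

```text
(no output)
```

View pics/c1.png

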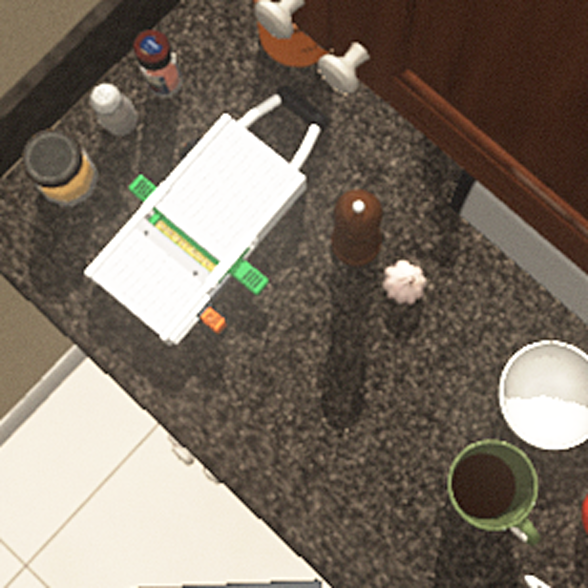

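View pics/c2.png

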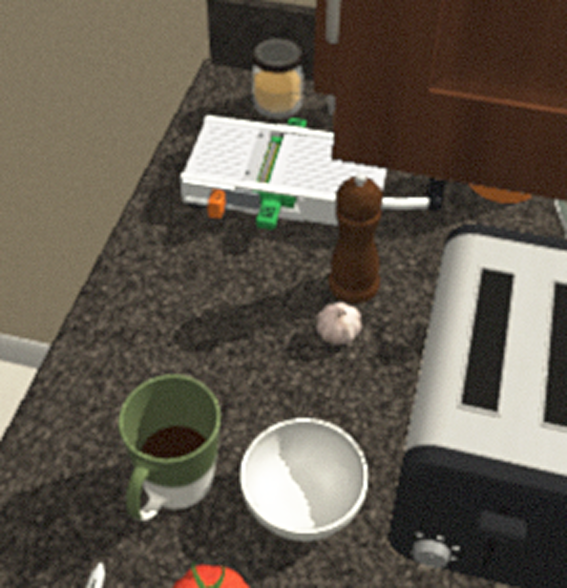

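The top crop shows the slicer lying at about 45°. lug_a is at full-image (239,212), the thumb at (221,232) and lug_b at (188,169). The handle is to the upper right, and a cabinet front overhangs the upper right. The side view agrees: thumb left of lug_a, pepper mill right of it, garlic in front.

```bash
cat >> h.py <<'E'
def cloud(p):
    K,R,t=cam(p); z=p["z_map"]; v,u=np.mgrid[0:z.shape[0],0:z.shape[1]]
    P=np.stack([(u-K[0,2])/K[0,0]*z,(v-K[1,2])/K[1,1]*z,z],-1)-t
    P=P@R; P[z==0]=np.nan; return P
def hsv(p): return cv2.cvtColor(p["image"],cv2.COLOR_BGR2HSV)
def green(p): h=hsv(p); return (h[...,0]>50)&(h[...,0]<80)&(h[...,1]>140)&(h[...,2]>60)
def orange(p): h=hsv(p); return (h[...,0]>5)&(h[...,0]<18)&(h[...,1]>190)&(h[...,2]>120)
E
python3 - <<'E'
from h import *
np.set_printoptions(precision=4,suppress=True)
for n in("top","side"):
    p=vision.camera(n);P=cloud(p)
    near=(np.hypot(P[...,0]-.61,P[...,1]+.064)<.2)
    for nm,m,lo,hi in(("green",green(p),.032,.044),("orange",orange(p),.044,.056)):
        print(n,nm)
        k,l,s,c=cv2.connectedComponentsWithStats((m&near).astype(np.uint8))
        for i in range(1,k):
            if s[i,4]>12:
                q=P[(l==i)]; t=q[(q[:,2]>lo)&(q[:,2]<hi)]
                print(s[i],c[i],len(t),t.mean(0) if len(t) else q.mean(0), q[:,2].min(),q[:,2].max())
    w=near&(P[...,2]>.04)&(P[...,2]<.056)&(hsv(p)[...,1]<60)&(hsv(p)[...,2]>100)
    k,l,s,c=cv2.connectedComponentsWithStats(w.astype(np.uint8)); i=1+np.argmax(s[1:,4])
    print(s[i],cv2.minAreaRect(P[l==i][:,:2].astype(np.float32)*1000), P[l==i][:,2].mean())
E
```

```text
top green
top orange
[ 161  134  105  108 4837] ((620.1161499023438, -67.28721618652344), (127.56632232666016, 245.58438110351562), 48.72288131713867) 0.04558288768570561
side green
[287 146   9   4  22] [291.0909 147.5909] 16 [0.6709 0.0033 0.0371] -0.004603442909505251 0.03986303796839059
[272 182  19  17 165] [279.0424 189.2303] 146 [ 0.5646 -0.118   0.0371] -0.0027832822628951893 0.04181920449224323
side orange
[249 181   8  13  78] [252.859  186.7949] 39 [ 0.51   -0.0838  0.0495] -0.002071599872937883 0.05444380125905514
[ 236  146   97   43 2208] ((619.3706665039062, -60.482147216796875), (136.8763885498047, 239.3883056640625), 50.50566101074219) 0.04596786857642815
```

```bash
cat >> h.py <<'E'
from scipy.spatial.transform import Rotation as Rn
TH=np.radians(48.7); O=np.array([.6145,-.0603,0])
def W(x,y,z):  # slicer mm -> world m
    c,s=np.cos(TH),np.sin(TH); return O+np.array([c*x-s*y,s*x+c*y,z])/1000
def S(P):
    d=(np.asarray(P)-O)*1000; c,s=np.cos(TH),np.sin(TH); return np.array([c*d[0]+s*d[1],-s*d[0]+c*d[1],d[2]])
def delta(target,yaw_y=None):
    """shift to target in present tool axes (mm), then turn needed so tool y points at yaw_y (slicer frame, rad), tool down"""
    o=bot.get_obs(); R=Rn.from_quat(o["tool_rot"]); print("tcp slicer",np.round(S(o["eef_pos"]),1),"j6",round(o["joint_pos"][5],2),"t",o["clock"])
    print("shift",np.round(R.inv().apply(np.array(target)-o["eef_pos"])*1000,1))
    if yaw_y is not None:
        a=yaw_y+TH; y=[np.cos(a),np.sin(a),0]; z=[0,0,-1]; T=Rn.from_matrix(np.stack([np.cross(y,z),y,z],1))
        print("turn",np.round((R.inv()*T).as_rotvec(),3))
E
python3 - <<'E'
from h import *
np.set_printoptions(precision=4,suppress=True)
delta(W(-84,62,110),-np.pi/2)
p=vision.camera("top");P=cloud(p);h=hsv(p)
for px in((239,212),(221,232),(188,169)): print(h[px[1],px[0]],P[px[1],px[0]])
for nm,m in(("green",(h[...,0]>45)&(h[...,0]<85)&(h[...,1]>100)),("orange",(h[...,0]<18)&(h[...,1]>150)&(h[...,2]>150))):
    k,l,s,c=cv2.connectedComponentsWithStats(m.astype(np.uint8))
    for i in range(1,k):
        if s[i,4]>25 and np.hypot(c[i][0]-215,c[i][1]-195)<60:
            z=.038 if nm=="green" else .05
            q=P[l==i]; q=q[(abs(q[:,2]-z)<.008)]; print(nm,s[i],c[i],q.mean(0),S(q.mean(0)),S(onz(p,c[i],z)))
E
```

```text
tcp slicer [104.8 685.1 231.3] j6 1.57 t 1.6
shift [-510.2 -404.4  121.3]
turn [ 0.    -0.     1.947]
[ 62 101 154] [ 0.5571 -0.1215  0.0375]
[ 11 165 237] [ 0.5097 -0.08    0.0525]
[ 64 118 160] [ 0.6667 -0.0045  0.0363]
green [181 163  13  13  82] [187.2561 168.7683] [ 0.6674 -0.0032  0.0366] [77.8285 -2.0769 36.6115] [77.6134 -1.5265 38.    ]
green [191 179  33  27  83] [205.4578 191.1325] [ 0.6113 -0.0441  0.0358] [10.0393 13.0675 35.8433] [ 9.0201 13.2099 38.    ]
green [228 203  20  17 156] [237.9808 210.9103] [ 0.5602 -0.1192  0.037 ] [-80.0982   1.8584  37.0299] [-80.4272   2.2499  38.    ]
orange [216 226  11  12  64] [221.3281 231.8906] [ 0.5113 -0.0809  0.0483] [-83.6294  63.9215  48.3056] [-83.9117  64.9613  50.    ]
```

```bash
sed -i 's/radians(48.7); O=np.array(\[.6145,-.0603,0\])/radians(48.0); O=np.array([.614,-.061,0])/' h.py
python3 -m creep '[[[-42.5,-33.7,8],[0,0,0]],[[-42.5,-33.7,10],[0,0,0]],[[-42.5,-33.7,10],[0,0,0]],[[-42.5,-33.7,10],[0,0,0]],[[-42.5,-33.7,10],[0,0,0]],[[-42.5,-33.7,10],[0,0,0]],[[-42.5,-33.7,10],[0,0,0]],[[-42.5,-33.7,10],[0,0,0]],[[-42.5,-33.7,10],[0,0,0]],[[-42.5,-33.7,10],[0,0,0]],[[-42.5,-33.7,10],[0,0,0]],[[-42.5,-33.7,10],[0,0,0]]]' 40
python3 -m creep '[[[0,0,0],[0,0,0.177]],[[0,0,0],[0,0,0.177]],[[0,0,0],[0,0,0.177]],[[0,0,0],[0,0,0.177]],[[0,0,0],[0,0,0.177]],[[0,0,0],[0,0,0.177]],[[0,0,0],[0,0,0.177]],[[0,0,0],[0,0,0.177]],[[0,0,0],[0,0,0.177]],[[0,0,0],[0,0,0.177]],[[0,0,0],[0,0,0.177]],[[0,0,0],[0,0,0]]]'
python3 - <<'E'
from h import *
np.set_printoptions(precision=4,suppress=True)
delta(W(-84,62,110),-np.pi/2)
p=vision.camera("side")
cv2.imwrite("pics/s1.png",cv2.resize(p["image"][90:290,180:380],None,fx=3,fy=3,interpolation=cv2.INTER_CUBIC))
for q,z in(("lock_thumb",.0365),("lug_a",.031),("mouth",.032)):
    for r in vision.place_of(p,q)[:1]: print(q,r["score"],r["position"],S(onz(p,r["position"],z)))
m=orange(p); P=cloud(p)[m]; P=P[(P[:,2]>.044)&(P[:,2]<.056)]; print(len(P),[S(x) for x in (P.mean(0),)])
E
```

```text
clock: 3.15
eef_pos: [0.5133, -0.0841, 0.1131]
tool_rot: [0.172, 0.985, 0.0, 0.0]
ft_force: [0.7, 2.0, -0.8]
grip_width: 0.0401
grasp_force: 0.0
clock: 4.65
eef_pos: [0.5123, -0.0824, 0.1133]
tool_rot: [0.911, 0.413, 0.0, -0.0]
ft_force: [-0.1, 0.6, 1.0]
grip_width: 0.0401
grasp_force: 0.0
tcp slicer [-83.9  61.2 113.3] j6 2.13 t 4.65
shift [-0.1 -0.8  3.3]
turn [ 0.    -0.     0.014]
lock_thumb 0.72 [254.2, 186.7] [-80.6705  59.9478  36.5   ]
lug_a 0.89 [277.3, 190.9] [-77.704    1.9048  31.    ]
mouth 0.97 [281.8, 184.6] [-54.4487  -4.6023  32.    ]
132 [array([-407.9333,  -19.7968,   49.9546])]
```

View pics/s1.png

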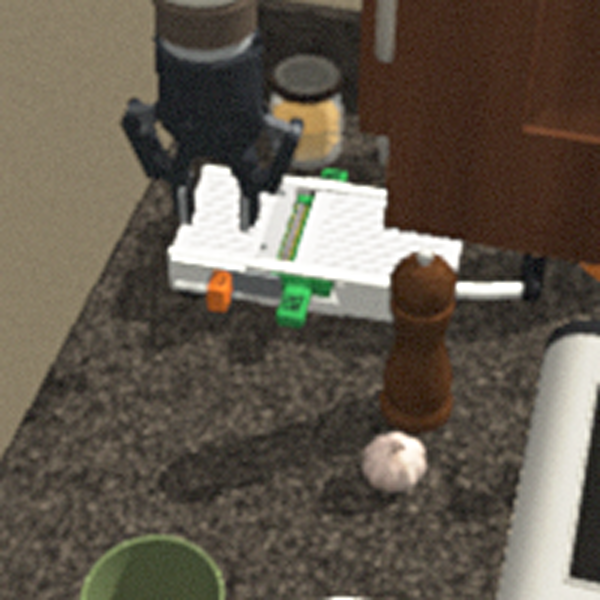

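The picture shows the fingers straddling the thumb (orange at crop (218,290)) from above, and nothing is in the way below. Next I descend, pinch and slide 26 mm.

```bash
python3 -m creep '[[[0,0,20],[0,0,0.014]],[[0,0,25],[0,0,0]],[[0,0,25],[0,0,0]],[[0,0,18],[0,0,0]],[[0,0,0],[0,0,0]],[[0,0,0],[0,0,0]]]' 
python3 -m creep '[[[0,0,0],[0,0,0]],[[0,0,0],[0,0,0]],[[0,0,0],[0,0,0]],[[0,0,0],[0,0,0]],[[0,0,0],[0,0,0]],[[0,0,0],[0,0,0]]]' 5
python3 -m creep '[[[0,-4,0],[0,0,0]],[[0,-5,0],[0,0,0]],[[0,-5,0],[0,0,0]],[[0,-5,0],[0,0,0]],[[0,-5,0],[0,0,0]],[[0,-3,0],[0,0,0]],[[0,0,0],[0,0,0]],[[0,0,0],[0,0,0]]]'
python3 -c "
from h import *
o=bot.get_obs();print(S(o['eef_pos']))"
```

```text
clock: 5.6
eef_pos: [0.5129, -0.0825, 0.0259]
tool_rot: [0.914, 0.406, 0.0, 0.0]
ft_force: [0.5, 0.1, 0.2]
grip_width: 0.0402
grasp_force: 0.0
clock: 6.35
eef_pos: [0.5115, -0.0811, 0.0262]
tool_rot: [0.914, 0.406, 0.0, -0.001]
ft_force: [-3.5, 2.9, 4.7]
grip_width: 0.0149
grasp_force: 59.5
clock: 7.35
eef_pos: [0.4926, -0.064, 0.0261]
tool_rot: [0.914, 0.406, 0.001, 0.0]
ft_force: [0.5, 0.5, 7.4]
grip_width: 0.0149
grasp_force: 59.9
[-83.43204108  88.23374006  26.0852322 ]
```

```bash
python3 -m creep '[[[0,-1.5,0],[0,0,0]],[[0,-1.5,0],[0,0,0]],[[0,0,0],[0,0,0]],[[0,0,0],[0,0,0]]]'
python3 -c "
from h import *
o=bot.get_obs();print(S(o['eef_pos']))"
python3 -m creep '[[[0,0,0],[0,0,0]],[[0,0,0],[0,0,0]],[[0,0,0],[0,0,0]],[[0,0,-20],[0,0,0]],[[0,0,-40],[0,0,0]],[[0,0,0],[0,0,0]],[[0,0,0],[0,0,0]]]' 44
python3 - <<'E'
from h import *
np.set_printoptions(precision=1,suppress=True)
p=vision.camera("side")
m=orange(p); P=cloud(p)[m]; P=P[(P[:,2]>.044)&(P[:,2]<.056)&(P[:,0]>.4)]; print(len(P),S(P.mean(0)))
m=green(p); P=cloud(p)[m]; P=P[(P[:,2]>.030)&(P[:,2]<.044)&(P[:,0]>.4)]; s=np.array([S(x) for x in P]); print(s[s[:,0]<-68].mean(0))
for q,z in(("lock_thumb",.0365),("lug_a",.031)):
    for r in vision.place_of(p,q)[:1]: print(q,r["score"],r["position"],S(onz(p,r["position"],z)))
delta(W(-82,0,85),-np.pi/2)
E
```

```text
clock: 7.85
eef_pos: [0.4922, -0.0634, 0.0261]
tool_rot: [0.914, 0.406, 0.001, 0.002]
ft_force: [4.9, -5.2, 2.9]
grip_width: 0.0152
grasp_force: 59.4
[-83.32692027  88.93120723  26.06730688]
clock: 8.72
eef_pos: [0.4894, -0.0621, 0.0848]
tool_rot: [0.914, 0.406, -0.0, -0.0]
ft_force: [0.1, 0.1, 0.0]
grip_width: 0.0438
grasp_force: 0.0
36 [-86.2  86.4  48.4]
[-86.9   0.2  36.8]
lock_thumb 0.55 [243.5, 185.8] [-83.1  86.8  36.5]
lug_a 0.88 [277.5, 191.3] [-79.    1.1  31. ]
tcp slicer [-84.6  92.2  84.1] j6 2.18 t 8.875
shift [ 2.7 92.2 -1.2]
turn [-0.  0. -0.]
```

```bash
python3 -m creep '[[[1,30,0],[0,0,0]],[[1,30,0],[0,0,0]],[[1,31,0],[0,0,0]],[[0,0,0],[0,0,0]],[[0,0,25],[0,0,0]],[[0,0,25],[0,0,0]],[[0,0,20],[0,0,0]],[[0,0,0],[0,0,0]],[[0,0,0],[0,0,0]]]'
python3 -m creep '[[[0,0,0],[0,0,0]],[[0,0,0],[0,0,0]],[[0,0,0],[0,0,0]],[[0,0,0],[0,0,0]],[[0,0,0],[0,0,0]],[[0,0,0],[0,0,0]]]' 10
python3 -c "
from h import *
o=bot.get_obs();print(S(o['eef_pos']))"
```

```text
clock: 10.0
eef_pos: [0.5594, -0.1208, 0.0156]
tool_rot: [0.914, 0.406, -0.0, -0.0]
ft_force: [0.1, -0.2, 0.6]
grip_width: 0.0443
grasp_force: 0.0
clock: 10.75
eef_pos: [0.5604, -0.1212, 0.0164]
tool_rot: [0.914, 0.406, 0.001, 0.0]
ft_force: [-0.6, 0.2, 6.1]
grip_width: 0.0204
grasp_force: 62.0
[-80.61551     -0.42551383  16.38218273]
```

```bash
python3 -m creep '[[[-4,0,0],[0,0,0]],[[-8,0,0],[0,0,0]],[[-12,0,0],[0,0,0]],[[-15,0,0],[0,0,0]],[[-15,0,0],[0,0,0]],[[-15,0,0],[0,0,0]],[[-15,0,0],[0,0,0]],[[0,0,0],[0,0,0]]]'
python3 -c "
from h import *
o=bot.get_obs();print(S(o['eef_pos']),o['ft_torque'])"
```

```text
clock: 11.75
eef_pos: [0.5013, -0.1845, 0.0148]
tool_rot: [0.914, 0.405, -0.001, -0.0]
ft_force: [0.4, 0.1, 1.5]
grip_width: 0.0207
grasp_force: 61.6
[-167.13643086    1.10118816   14.798011  ] [ 0.11288403 -0.07734368  0.00218279]
```

```bash
python3 -m creep '[[[-12,0,0],[0,0,0]],[[-15,0,0],[0,0,0]],[[-15,0,0],[0,0,0]],[[-15,0,0],[0,0,0]],[[-15,0,0],[0,0,0]],[[-15,0,0],[0,0,0]],[[-8,0,0],[0,0,0]],[[0,0,0],[0,0,0]],[[0,0,0],[0,0,0]]]'
python3 - <<'E'
from h import *
o=bot.get_obs();print(S(o['eef_pos']),o['ft_torque'])
a=vision.camera("top")["image"];b=vision.camera("side")["image"]
cv2.imwrite("pics/d1.png",np.hstack([cv2.resize(a[130:310,140:330],(400,379)),cv2.resize(b[120:310,170:360],(400,379))]))
E
```

```text
clock: 12.88
eef_pos: [0.4398, -0.2538, 0.0154]
tool_rot: [0.914, 0.406, 0.0, 0.0]
ft_force: [0.4, -0.2, -1.2]
grip_width: 0.021
grasp_force: 61.2
[-259.79464868    0.43965875   15.37912163] [-0.10131514  0.02023182 -0.03402755]
```

View pics/d1.png

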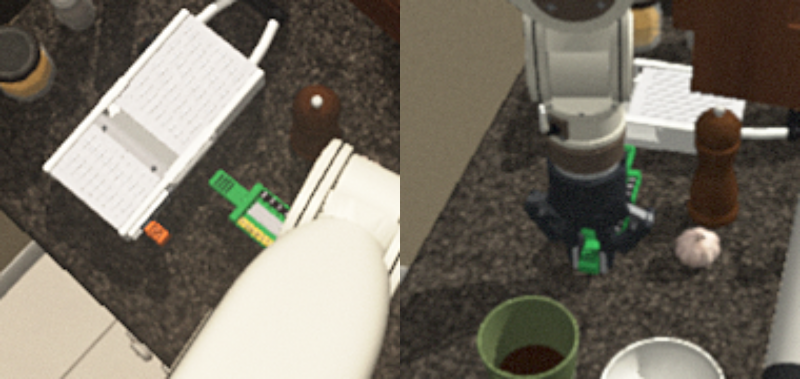

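The cassette is fully out and held by lug_a, with lug_b clear of the slicer and the black comb now on the mill side. I'll lift it, swing it round over the free side in two quarter turns, and set it down in front of the mouth.

```bash
python3 -m creep '[[[0,0,-10],[0,0,0]],[[0,0,-20],[0,0,0]],[[0,0,-20],[0,0,0]],[[0,0,-20],[0,0,-0.06]],[[0,0,-5],[0,0,-0.13]],[[0,0,0],[0,0,-0.18]],[[0,0,0],[0,0,-0.18]],[[0,0,0],[0,0,-0.18]],[[0,0,0],[0,0,-0.18]],[[0,0,0],[0,0,-0.18]],[[0,0,0],[0,0,-0.18]],[[0,0,0],[0,0,-0.18]]]'
python3 -m creep '[[[0,0,0],[0,0,-0.12]],[[0,12,0],[0,0,0]],[[0,22,0],[0,0,0]],[[0,25,0],[0,0,0]],[[0,25,0],[0,0,0]],[[0,25,0],[0,0,0]],[[0,25,0],[0,0,0]],[[0,16,0],[0,0,0]],[[0,5,0],[0,0,0]],[[0,0,0],[0,0,0]]]'
python3 -c "
from h import *
delta(W(-105,0,90),np.pi/2)"
```

```text
clock: 14.48
eef_pos: [0.44, -0.2537, 0.0911]
tool_rot: [0.412, 0.911, 0.0, 0.001]
ft_force: [0.1, -0.2, -0.8]
grip_width: 0.0211
grasp_force: 61.1
clock: 15.72
eef_pos: [0.5434, -0.1389, 0.0903]
tool_rot: [0.36, 0.933, -0.0, -0.0]
ft_force: [-0.6, 0.3, -1.2]
grip_width: 0.0204
grasp_force: 61.2
tcp slicer [-105.1    0.4   90.3] j6 0.49 t 15.725
shift [-0.4  0.1  0.3]
turn [-0.    -0.    -1.574]
```

```bash
python3 -m creep '[[[0,0,0],[0,0,-0.1]],[[0,0,0],[0,0,-0.18]],[[0,0,0],[0,0,-0.18]],[[0,0,0],[0,0,-0.18]],[[0,0,0],[0,0,-0.18]],[[0,0,0],[0,0,-0.18]],[[0,0,0],[0,0,-0.18]],[[0,0,0],[0,0,-0.18]],[[0,0,0],[0,0,-0.15]],[[0,0,0],[0,0,-0.064]],[[0,0,10],[0,0,0]],[[0,0,0],[0,0,0]]]'
python3 - <<'E'
from h import *
np.set_printoptions(precision=1,suppress=True)
delta(W(-105,0,5),np.pi/2)
p=vision.camera("side");b=p["image"]
m=green(p); P=cloud(p)[m]; s=np.array([S(x) for x in P]); s=s[(abs(s[:,1])<30)&(s[:,2]>30)&(s[:,0]<0)]
for lo in range(-300,-60,20):
    k=(s[:,0]>lo)&(s[:,0]<lo+20); 
    if k.sum()>5: print(lo,k.sum(),np.percentile(s[k,2],[5,50,95]),np.percentile(s[k,1],[2,98]))
cv2.imwrite("pics/d2.png",cv2.resize(b[120:320,170:370],(600,600)))
E
```

```text
clock: 17.23
eef_pos: [0.5421, -0.1391, 0.079]
tool_rot: [-0.406, 0.914, 0.001, -0.001]
ft_force: [-0.4, 0.3, -1.3]
grip_width: 0.0209
grasp_force: 61.2
tcp slicer [-106.1    1.2   79. ] j6 -1.09 t 17.225
shift [-1.2 -1.3 74. ]
turn [ 0. -0. -0.]
-300 17 [ 93.5  98.6 103.1] [-8.   8.4]
-280 86 [ 93.8 100.3 103. ] [-10.1   9.4]
-260 76 [ 94.4 100.3 102.4] [-10.7  10.3]
-240 153 [ 91.6 100.7 103.6] [-24.8  23. ]
-220 32 [87.  96.4 99.1] [-24.7  15. ]
-200 36 [91.5 96.9 98.9] [-24.9  19.1]
-180 29 [88.5 96.5 98.6] [-24.8  19.4]
-160 36 [ 90.   97.2 103.9] [-24.7  17.9]
-140 87 [ 96.4 101.  103.9] [-24.4  21. ]
-120 46 [ 98.  100.2 102.8] [-9.1 10.8]
-100 12 [ 98.8 100.6 102.4] [-3.3  9.8]
```

View pics/d2.png

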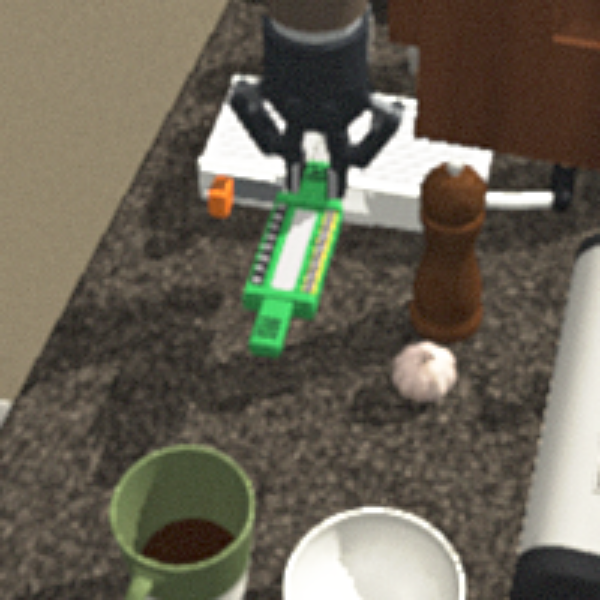

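The cassette hangs level in the gripper, 5.5 mm above the TCP, with the black comb on the thumb side (+y). Lower it and release.

```bash
python3 -m creep '[[[0,0,20],[0,0,0]],[[0,0,22],[0,0,0]],[[0,0,18],[0,0,0]],[[0,0,10],[0,0,0]],[[0,0,5],[0,0,0]],[[0,0,2],[0,0,0]],[[0,0,0],[0,0,0]],[[0,0,0],[0,0,0]]]'
python3 -m creep '[[[0,0,0],[0,0,0]],[[0,0,0],[0,0,0]],[[0,0,0],[0,0,0]],[[0,0,0],[0,0,0]],[[0,0,-15],[0,0,0]],[[0,0,-25],[0,0,0]],[[0,0,-30],[0,0,0]],[[20,0,0],[0,0,0]],[[40,0,0],[0,0,0]],[[50,0,0],[0,0,0]],[[40,0,0],[0,0,0]],[[0,0,0],[0,0,0]]]' 44
python3 - <<'E'
from h import *
np.set_printoptions(precision=1,suppress=True)
p=vision.camera("side")
m=green(p); P=cloud(p)[m]; s=np.array([S(x) for x in P]); s=s[(abs(s[:,1])<35)&(s[:,2]>0)&(s[:,2]<30)&(s[:,0]<-65)]
for lo in range(-300,-60,20):
    k=(s[:,0]>lo)&(s[:,0]<lo+20)&(s[:,2]>11); 
    if k.sum()>5: print(lo,k.sum(),np.percentile(s[k,2],[5,50,95]),np.percentile(s[k,1],[2,98]),s[k,1].mean(),s[k,0].min())
for q in("lug_b","lug_a","cassette","coarse_comb"):
    for r in vision.place_of(p,q)[:2]: print(q,r["score"],r["position"],S(onz(p,r["position"],dict(cassette=0,coarse_comb=.018).get(q,.009))))
delta(W(-260,0,70),np.pi/2)
a=vision.camera("top")["image"]
cv2.imwrite("pics/d3.png",np.hstack([cv2.resize(a[130:310,140:330],(400,379)),cv2.resize(p["image"][130:320,190:380],(400,379))]))
E
```

```text
clock: 18.27
eef_pos: [0.544, -0.1391, 0.0039]
tool_rot: [-0.407, 0.913, -0.0, 0.0]
ft_force: [0.4, -0.3, -1.3]
grip_width: 0.0211
grasp_force: 61.2
clock: 19.77
eef_pos: [0.4402, -0.2523, 0.073]
tool_rot: [-0.405, 0.914, 0.001, -0.001]
ft_force: [0.7, -0.6, -0.3]
grip_width: 0.0439
grasp_force: 0.0
-280 72 [12.3 15.3 18.2] [-10.    9.3] -0.8645547853612745 -279.95938539457353
-260 69 [12.9 15.6 18.1] [-10.5   9.8] -0.24683667669967255 -259.8228825779608
-240 109 [11.4 16.3 19.9] [-24.2  22.4] -0.7440831675900159 -239.92482997075695
-220 10 [11.  12.4 13.5] [-18.9  23.9] 9.596931036978585 -217.8634773328576
-200 14 [11.3 12.2 14.1] [ 9.8 22.6] 12.57613567956876 -198.68218160768316
-180 9 [11.4 12.  14.9] [10.5 25.4] 16.908212488004047 -178.65575387675435
-160 7 [12.2 13.  19. ] [-13.3  -8.6] -10.628879027999801 -146.09793420473613
-140 19 [12.9 17.1 19.7] [-14.9  -4.8] -9.551989026809254 -139.44871089333873
-100 7 [11.1 14.3 15.7] [-10.8  -5.1] -7.737746141577975 -94.54705142764104
lug_b 0.69 [275.2, 205.1] [-105.8    1.2    9. ]
lug_b 0.65 [262.6, 249.7] [-246.7   -0.8    9. ]
lug_a 0.69 [275.2, 205.1] [-105.8    1.2    9. ]
lug_a 0.65 [262.6, 249.7] [-246.7   -0.8    9. ]
cassette 0.84 [269.4, 232.6] [-187.4   -2.8    0. ]
coarse_comb 0.7 [264.7, 222.2] [-173.3   11.6   18. ]
tcp slicer [-254.4    0.2   73.2] j6 -1.35 t 20.025
shift [ 5.6 -0.1  3.2]
turn [0. 0. 0.]
```

View pics/d3.png

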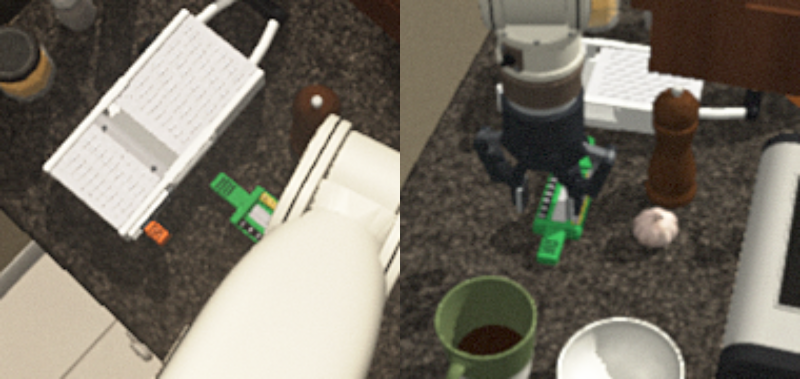

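```bash
python3 -m creep '[[[5,0,15],[0,0,0]],[[0,0,20],[0,0,0]],[[0,0,20],[0,0,0]],[[0,0,12],[0,0,0]],[[0,0,4],[0,0,0]],[[0,0,0],[0,0,0]],[[0,0,0],[0,0,0]]]'
python3 -m creep '[[[0,0,0],[0,0,0]],[[0,0,0],[0,0,0]],[[0,0,0],[0,0,0]],[[0,0,0],[0,0,0]],[[0,0,0],[0,0,0]],[[0,0,0],[0,0,0]]]' 10
python3 -c "
from h import *
o=bot.get_obs();print(S(o['eef_pos']),o['ft_force'])"
```

```text
clock: 20.95
eef_pos: [0.4405, -0.2545, 0.0029]
tool_rot: [-0.407, 0.913, -0.001, 0.0]
ft_force: [-1.0, -0.3, 0.3]
grip_width: 0.044
grasp_force: 0.0
clock: 21.7
eef_pos: [0.4403, -0.2545, 0.0031]
tool_rot: [-0.407, 0.913, -0.001, 0.0]
ft_force: [-1.4, 0.6, 5.8]
grip_width: 0.0202
grasp_force: 61.3
[-260.0020172    -0.42350282    3.09145331] [-1.40735354  0.5787542   5.81485233]
```

```bash
python3 -m creep '[[[0,0,-5],[0,0,0]],[[0,0,-10],[0,0,0]],[[0,0,-8],[0,0,0]],[[0,0,0],[0,0,0]],[[0,0,0],[0,0,0]]]'
python3 - <<'E'
from h import *
np.set_printoptions(precision=1,suppress=True)
delta(W(-260,0.4,26),np.pi/2); print(bot.get_obs()["ft_torque"])
for n in("top","side"):
  p=vision.camera(n)
  h=hsv(p); m=(h[...,0]>45)&(h[...,0]<85)&(h[...,1]>100); P=cloud(p)[m]; s=np.array([S(x) for x in P]); s=s[(abs(s[:,1])<35)&(s[:,2]>30)&(s[:,2]<50)&(s[:,0]<-70)&(s[:,0]>-300)]
  print(n,s[:,0].max())
  for a,b in((-280,-240),(-238,-225),(-220,-150),(-145,-130),(-120,-80)):
    k=(s[:,0]>a)&(s[:,0]<b)
    if k.sum()>5: print(a,k.sum(),np.percentile(s[k,2],[5,50,95]),np.percentile(s[k,1],[3,97]))
E
```

```text
clock: 22.32
eef_pos: [0.4398, -0.2542, 0.0253]
tool_rot: [-0.407, 0.913, -0.0, -0.0]
ft_force: [-0.4, -0.6, -1.2]
grip_width: 0.0203
grasp_force: 60.5
tcp slicer [-260.1    0.2   25.3] j6 -1.36 t 22.325
shift [-0.1  0.2 -0.7]
turn [-0. -0.  0.]
[-0.   0.1 -0. ]
top -87.6826201475878
-220 76 [30.9 33.8 37.7] [-25.8  24.6]
-145 109 [32.2 37.8 42.3] [-24.  24.]
-120 120 [32.7 36.8 40.3] [-10.1   9.7]
side -87.20621420737692
-280 134 [33.3 37.3 39.9] [-10.3  10.5]
-238 26 [35.3 39.  40.7] [ 1.8 15. ]
-145 17 [32.  38.3 41.1] [-24.8 -11.9]
-120 26 [33.4 36.3 38.4] [-9.9 -1.6]
```

```bash
python3 -m creep '[[[-10,0,-1],[0,0,0]],[[-16,0,0],[0,0,0]],[[-16,0,0],[0,0,0]],[[-14,0,0],[0,0,0]],[[-8,0,0],[0,0,0]],[[-8,0,0],[0,0,0]],[[-6,0,0],[0,0,0]],[[-6,0,0],[0,0,0]],[[0,0,0],[0,0,0]]]'
python3 -c "
from h import *
o=bot.get_obs();print(S(o['eef_pos']),o['ft_force'],o['ft_torque'])"
```

```text
clock: 23.55
eef_pos: [0.4963, -0.1916, 0.0263]
tool_rot: [-0.407, 0.913, -0.0, 0.0]
ft_force: [-0.8, 0.7, -1.1]
grip_width: 0.0206
grasp_force: 60.5
[-1.75854211e+02  8.58393217e-02  2.63067437e+01] [-0.84644897  0.67664152 -1.12273135] [-0.044835    0.03494586  0.00435136]
```

```bash
python3 -m creep '[[[-6,0,0],[0,0,0]],[[-8,0,0],[0,0,0]],[[-8,0,0],[0,0,0]],[[-8,0,0],[0,0,0]],[[-8,0,0],[0,0,0]],[[-8,0,0],[0,0,0]],[[-8,0,0],[0,0,0]],[[-6,0,0],[0,0,0]],[[0,0,0],[0,0,0]]]'
python3 -c "
from h import *
o=bot.get_obs();print(S(o['eef_pos']),o['ft_force'],o['ft_torque'])"
```

```text
clock: 24.68
eef_pos: [0.5365, -0.1468, 0.0263]
tool_rot: [-0.407, 0.913, -0.0, 0.0]
ft_force: [0.0, 0.4, -2.4]
grip_width: 0.0207
grasp_force: 60.5
[-115.61087048    0.1511068    26.28451115] [ 0.03700758  0.41264351 -2.38219223] [-0.06941647  0.07170504 -0.00843611]
```

```bash
python3 -m creep '[[[-6,0,0],[0,0,0]],[[-8,0,0],[0,0,0]],[[-8,0,0],[0,0,0]],[[-5,0,0],[0,0,0]],[[-3,0,0],[0,0,0]],[[-2,0,0],[0,0,0]],[[0,0,0],[0,0,0]]]'
python3 -c "
from h import *
o=bot.get_obs();print(S(o['eef_pos']),o['ft_force'],o['ft_torque'])"
```

```text
clock: 25.55
eef_pos: [0.5576, -0.1233, 0.0263]
tool_rot: [-0.407, 0.913, 0.0, -0.0]
ft_force: [0.1, 0.1, -1.1]
grip_width: 0.0206
grasp_force: 60.5
[-84.05519062   0.22870485  26.2794305 ] [ 0.10727689  0.07889585 -1.07803561] [-0.10340968  0.04195293 -0.01811225]
```

```bash
python3 -m creep '[[[-1,0,0],[0,0,0]],[[-1,0,0],[0,0,0]],[[-1,0,0],[0,0,0]],[[-1,0,0],[0,0,0]],[[0,0,0],[0,0,0]]]'
python3 -c "
from h import *
o=bot.get_obs();print(S(o['eef_pos']),o['ft_force'],o['ft_torque'])"
```

```text
clock: 26.18
eef_pos: [0.5603, -0.1203, 0.0263]
tool_rot: [-0.407, 0.913, -0.0, 0.0]
ft_force: [0.1, 1.0, -0.7]
grip_width: 0.0203
grasp_force: 60.5
[-80.01451063   0.18900978  26.31200165] [ 0.06634098  0.95417411 -0.65945071] [-0.06569737  0.08383974  0.00484908]
```

Still no contact with the stop; press on in small steps.

```bash
python3 -m creep '[[[-1,0,0],[0,0,0]],[[-1,0,0],[0,0,0]],[[0,0,0],[0,0,0]]]'; python3 -m creep '[[[-1,0,0],[0,0,0]],[[-1,0,0],[0,0,0]],[[0,0,0],[0,0,0]]]'
python3 - <<'E'
from h import *
np.set_printoptions(precision=1,suppress=True)
o=bot.get_obs();print(S(o['eef_pos']),o['ft_force'])
p=vision.camera("side")
h=hsv(p); m=green(p); P=cloud(p)[m]; s=np.array([S(x) for x in P]); s=s[(abs(s[:,1])<35)&(s[:,2]>30)&(s[:,2]<50)&(s[:,0]<0)&(s[:,0]>-300)]
print(len(s),np.percentile(s[:,0],[0,2,10,50,90,98]),np.median(s[:,2]))
E
```

```text
clock: 26.55
eef_pos: [0.5606, -0.1196, 0.026]
tool_rot: [-0.407, 0.914, -0.0, -0.001]
ft_force: [-2.8, -3.3, -0.4]
grip_width: 0.0201
grasp_force: 60.6
clock: 26.92
eef_pos: [0.5604, -0.1193, 0.0257]
tool_rot: [-0.406, 0.914, -0.001, -0.003]
ft_force: [-7.4, -6.8, 0.4]
grip_width: 0.0206
grasp_force: 60.7
[-79.2   0.8  25.7] [-7.4 -6.8  0.4]
107 [-100.3 -100.1  -98.3  -81.5  -57.   -54.1] 38.11470123587201
```

```bash
python3 -m creep '[[[0,0,0],[0,0,0]],[[0,0,0],[0,0,0]],[[0,0,0],[0,0,0]],[[0,0,0],[0,0,0]],[[0,0,-15],[0,0,0]],[[0,0,-25],[0,0,0]],[[0,0,-20],[0,0,0]],[[0,30,0],[0,0,0]],[[0,30,0],[0,0,0]],[[0,28,0],[0,0,0]],[[0,0,0],[0,0,0]],[[0,0,0],[0,0,0]]]' 44
python3 - <<'E'
from h import *
np.set_printoptions(precision=1,suppress=True)
delta(W(-84,88.5,85),np.pi/2)
p=vision.camera("side")
m=green(p); P=cloud(p)[m]; s=np.array([S(x) for x in P]); s=s[(abs(s[:,1])<35)&(s[:,2]>30)&(s[:,2]<50)&(s[:,0]<0)&(s[:,0]>-300)]
print(len(s),np.percentile(s[:,0],[0,2,10,50,90,98]),np.median(s[:,2]))
m=orange(p); P=cloud(p)[m]; P=P[(P[:,2]>.044)&(P[:,2]<.056)&(P[:,0]>.4)]; print(len(P),S(P.mean(0)))
cv2.imwrite("pics/e1.png",cv2.resize(p["image"][130:230,210:350],(784,560),interpolation=cv2.INTER_CUBIC))
E
```

```text
clock: 28.48
eef_pos: [0.4989, -0.0589, 0.0874]
tool_rot: [-0.407, 0.913, -0.001, 0.001]
ft_force: [0.3, -0.4, 0.1]
grip_width: 0.0443
grasp_force: 0.0
tcp slicer [-75.5  87.   87.4] j6 -0.96 t 28.475
shift [8.5 1.5 2.3]
turn [-0.  0.  0.]
153 [-100.2  -98.7  -96.8  -71.3  -55.3  -52.8] 37.21947759904075
39 [-86.2  86.3  48.8]
```

View pics/e1.png

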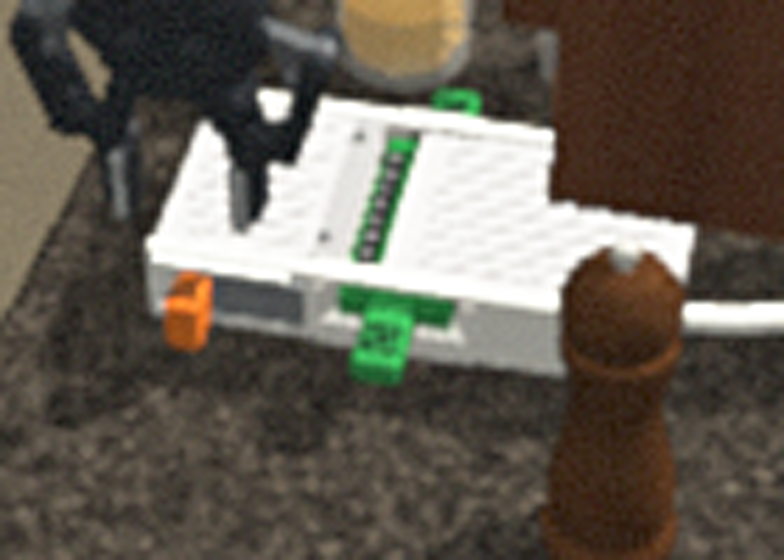

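The picture shows the cassette home, with the black coarse comb in the slot and the shoulder inside the mouth. The orange thumb at crop (187,310) is still open. Now I pinch it and slide the lock shut.

```bash
python3 -m creep '[[[8,1,0],[0,0,0]],[[0,0,20],[0,0,0]],[[0,0,22],[0,0,0]],[[0,0,18],[0,0,0]],[[0,0,0],[0,0,0]],[[0,0,0],[0,0,0]]]'
python3 -m creep '[[[0,0,0],[0,0,0]],[[0,0,0],[0,0,0]],[[0,0,0],[0,0,0]],[[0,0,0],[0,0,0]],[[0,0,0],[0,0,0]],[[0,0,0],[0,0,0]]]' 5
python3 -m creep '[[[0,-4,0],[0,0,0]],[[0,-5,0],[0,0,0]],[[0,-5,0],[0,0,0]],[[0,-5,0],[0,0,0]],[[0,-4,0],[0,0,0]],[[0,-3,0],[0,0,0]],[[0,0,0],[0,0,0]],[[0,0,0],[0,0,0]]]'
python3 -c "
from h import *
o=bot.get_obs();print(S(o['eef_pos']),o['ft_force'])"
```

```text
clock: 29.28
eef_pos: [0.4919, -0.0643, 0.0268]
tool_rot: [-0.407, 0.914, -0.0, 0.0]
ft_force: [-0.4, 0.2, 0.6]
grip_width: 0.0439
grasp_force: 0.0
clock: 30.02
eef_pos: [0.4921, -0.064, 0.0272]
tool_rot: [-0.407, 0.913, -0.001, 0.001]
ft_force: [-0.5, -0.1, 5.3]
grip_width: 0.0149
grasp_force: 59.6
clock: 31.02
eef_pos: [0.5112, -0.0813, 0.0272]
tool_rot: [-0.407, 0.913, -0.0, 0.001]
ft_force: [-1.3, -0.5, 6.2]
grip_width: 0.0148
grasp_force: 59.6
[-83.85342024  62.78422874  27.21183959] [-1.25429459 -0.48634486  6.22631311]
```

Moved about 25.7 mm; a little more until it meets the end stop, then release and rise.

```bash
python3 -m creep '[[[0,-1,0],[0,0,0]],[[0,-1,0],[0,0,0]],[[0,0,0],[0,0,0]],[[0,0,0],[0,0,0]]]'
python3 -c "
from h import *
o=bot.get_obs();print(S(o['eef_pos']),o['ft_force'])"
python3 -m creep '[[[0,0,0],[0,0,0]],[[0,0,0],[0,0,0]],[[0,0,0],[0,0,0]],[[0,0,-20],[0,0,0]],[[0,0,-40],[0,0,0]],[[0,0,-50],[0,0,0]],[[0,0,-50],[0,0,0]],[[0,0,0],[0,0,0]],[[0,0,0],[0,0,0]]]' 44
python3 - <<'E'
from h import *
np.set_printoptions(precision=1,suppress=True)
p=vision.camera("side")
m=green(p); P=cloud(p)[m]; s=np.array([S(x) for x in P]); s=s[(abs(s[:,1])<35)&(s[:,2]>30)&(s[:,2]<50)&(s[:,0]<0)&(s[:,0]>-300)]
print(len(s),np.percentile(s[:,0],[0,2,10,50,90,98]),np.median(s[:,2]))
m=orange(p); P=cloud(p)[m]; P=P[(P[:,2]>.044)&(P[:,2]<.056)&(P[:,0]>.4)]; print(len(P),S(P.mean(0)))
cv2.imwrite("pics/e2.png",cv2.resize(p["image"][120:260,210:380],(680,560),interpolation=cv2.INTER_CUBIC))
E
```

```text
clock: 31.52
eef_pos: [0.5112, -0.0814, 0.0272]
tool_rot: [-0.407, 0.913, 0.001, -0.0]
ft_force: [-5.2, 3.4, 10.7]
grip_width: 0.0145
grasp_force: 60.2
[-83.93633016  62.71201762  27.2237228 ] [-5.15893965  3.42492698 10.65234429]
clock: 32.65
eef_pos: [0.512, -0.0826, 0.1858]
tool_rot: [-0.407, 0.913, 0.0, -0.0]
ft_force: [0.0, 0.1, -0.5]
grip_width: 0.0439
grasp_force: 0.0
153 [-101.4  -99.3  -97.1  -74.   -55.3  -52.8] 37.080193078513304
40 [-86.1  60.7  49. ]
```

View pics/e2.png

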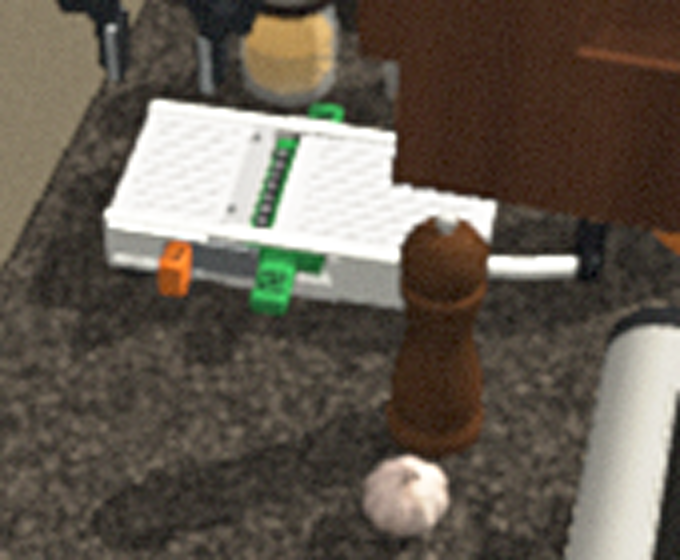

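The lock is shut: the thumb at crop (176,268) is back at its starting position, and the grey plate stands in front of the cassette's shoulder. The coarse comb is in use, the bystanders in view are untouched and the gripper is clear.

```bash
python3 -c "
from workcell import workorder
print(workorder.job_done())"
```

```text
the job is handed in; nothing more can be done
None
```

The cassette is turned end for end and fully home with the black coarse comb in use, the lock is shut, and the job is handed in at about 33 s; the verdict was not reported.

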